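# Close up the tumbler rack

### The job

Tidy the steel cup rack that lies beside the drink dispenser: a straight-sided ribbed ramekin has got in among the tapered tumblers and will not nest with them, so take it out of the rack and leave it lying or standing in the white tub. Slide the two loose tumblers along the trough, without lifting them out of it, until they are fully nested over the waiting sleeve of three and the whole sleeve is up against the rack's end plate. Leave the other things on the table where they are.

Things in the scene. Friction and masses are not known exactly. Their poses are not given: they have to be found in the camera images.
- tumbler_1_mid (a point): loose white tumbler, tapered: 70 mm long, 70 mm across the mouth, 45 mm at the foot (foot face 31 mm), wall 2.4 mm, 45 g. Lies in the trough, foot to the open end, mouth end tipped up 0.21 rad. Point: mid-axis, 35 mm from either end, 51 mm above the table; z axis: foot to mouth. The order of the 3 loose pieces varies. Each one nested adds 20 mm to a sleeve, its foot then 20 mm behind the next
- tumbler_2_mid (a point): second loose tumbler, the same as tumbler_1 in shape, point and axes
- sleeve_last_mid (a point): three tumblers of that kind already nested (one piece, 110 mm long, 135 g), lying in the trough mouths to the end plate, 9 to 25 mm short of it, foot of the last one to the open end. Point: mid-axis of that last tumbler, 35 mm from its foot; z axis: foot to mouth. Against the plate the point is about 78 mm from the plate's inner face
- ramekin_mid (a point): the odd piece: white straight-sided ramekin with a ribbed side, outer diameter 62 mm, 54 mm long, wall 4.5 mm, 90 g, lying level in the trough among the tumblers, mouth to the end plate. Point: its centre, on the axis half-way, 54 mm above the table at the start; z axis: bottom to mouth
- rack: fixed stainless V trough, 430 x 66 mm. Origin: centre of its underside. Its y axis runs along it: end plate (104 mm high) with inner face at y = +0.215 (robot's left), open end at y = -0.215. Wings rise at 30 deg from a vertex line (slotted, 12 mm) 18 mm above the table to rolled edges at x = +-31 mm, 36 mm up; pieces stand free at the sides above that. A push of a few N along it nests the row
- odds_tub: white plastic tub, open at the top, standing loose on the table right of the rack's open end, 250 g; outside 180 mm along its x, 106 mm along its y, 80 mm tall; clear inside 148 x 76 mm, floor 2 mm thick. Origin: centre of its underside, z up
- rice_bowls: bystander: short stack of two white rice bowls standing upside down, 89 mm wide, 62 mm tall. Origin: centre of its underside
- pepper: bystander: glass pepper shaker with a steel cap, 43 mm wide, 75 mm tall, standing. Origin: centre of its underside
- toothpicks: bystander: red toothpick jar, 46 mm wide, 66 mm tall, standing. Origin: centre of its underside
- spout: bystander: cream-coloured spare valve spout, 33 mm wide, 48 mm tall, standing. Origin: centre of its underside
- spoon: bystander: white soup spoon lying on the table in front of the rack, 141 x 43 x 34 mm, its length along its x. Origin: centre of its underside
- fork: bystander: steel fork lying flat on the table in front of the rack, 177 x 22 x 8 mm, its length along its x. Origin: centre of its underside

How it is judged:
At the end, for the whole second after the job is handed in: Tumbler middles within 26 and 47 mm of the middle of the sleeve's last one (20 and 40 when home), axes within 0.2 rad; sleeve in the trough (12 mm of its centre line), within about 8 mm of the end plate; ramekin inside the white tub (centre under 65 mm high), which stands upright (distance between any of tumbler_1_mid, tumbler_2_mid and sleeve_last_mid below 0.026 m and distance between each of tumbler_1_mid, tumbler_2_mid and sleeve_last_mid below 0.047 m and angle between the z axis of each of tumbler_1_mid, tumbler_2_mid and the z axis of sleeve_last_mid, either way round below 0.2 rad and y of sleeve_last_mid in the frame of rack above 0.129 m and x of sleeve_last_mid in the frame of rack between -0.012 and 0.012 m and z of sleeve_last_mid in the frame of rack below 0.075 m and x of ramekin_mid in the frame of odds_tub between -0.075 and 0.075 m and y of ramekin_mid in the frame of odds_tub between -0.04 and 0.04 m and z of ramekin_mid in the frame of odds_tub between 0 and 0.065 m and angle between odds_tub's own z axis and vertical below 0.1 rad); the robot touches nothing.
It fails at once if a tumbler is lifted out of the trough (its middle more than 85 mm above the table) (z of any of tumbler_1_mid, tumbler_2_mid, sleeve_last_mid in the frame of rack above 0.085 m).
It fails at once if one of the bystanders is shoved by more than 40 mm or knocked off (distance of any of pepper, spoon, fork from where it was at the start of the episode above 0.04 m).
It also fails if it takes over 59 s, if anything falls off the work surface, if the arm or the gripper's body presses on something with over 40 N, if the wrist force passes 120 N, or if a joint passes its speed limit or range.

### The arm

A 7-joint arm with a two-finger parallel gripper is mounted at the origin on a cart in front of the work surface, level with it; the furniture and walls round the work are solid. World frame = base frame: x ahead of the robot, y to its left, z up, the work surface at z = 0. Lengths are in m, angles in rad, forces in N, time in s.
With the tool pointing down it reaches from about 0.425 to 0.925 m from the base axis. Payload 6.8 kg.
Tool frame: the origin (TCP) lies at the centre of the arm's flange, where the gripper is bolted on; the fingertips stand 173 mm ahead of it and the grasp point (between the pads) lies 155 mm ahead of it (finger_overhang is the distance from the TCP to the fingertips, in m); y points along the fingers, z is the direction in which the jaws open and shut, and the axes are right-handed (so a half turn about y gives the same grasp; the last joint's range is limited). The gripper opens to 85 mm and grips with 20 to 120 N. Pads are 22 mm wide; open, the fingers measure 114 mm over their backs; the gripper's body (76 mm by 85 mm) begins 54 mm behind the grasp point. The pads swing forward as they close: fully open they stand 13 mm farther back than shut.
Start: joints at [1.036, 0.477, 0.022, 1.555, -0.011, 1.109, -0.083], TCP at [0.279, -0.614, 0.405] pointing down, gripper open.
Joint ranges: [-2.96, 2.96], [-0.34, 2.1], [-1.41, 1.46], [0.24, 2.44], [-1.37, 4.51], [0.17, 1.92], [-2.96, 2.96]. Speed limits (rad/s): [2.39, 2.39, 3.14, 3.14, 3.14, 3.14, 3.14].

### API

Orientations are given as a rotation vector (axis times angle).
In Python, from bench import get_obs, grab_frame, hand_in, finger_overhang gives the robot as it stands. The module is installed in compiled form; this text tells all that it offers.
- The arm moves only by the shell command python3 -m jog 'ROWS' [FORCE]. ROWS is JSON, a list of rows, each a list of 3 entries, a list of its own where there are three numbers: the shift along the tool's x, y, z in cm, then the turn about the tool's y in rad, then the gripper command: -1 is fully open, 1 is shut, values between are in proportion. In form: [[[x, y, z], twist, gripper], ...]. A call has 1 to 10 rows; each row is the pose to reach, as a shift and turn from the pose commanded when the call began, along the tool's axes at that moment; what a row does not reach only later rows make up. A row lasts 1/8 s, in which the tool goes at most 62.5 mm and 10.7 degrees, less where a joint would pass 70% of its speed; a pose out of reach is approached as far as the arm can. A call with a gripper value outside its range is refused whole. The fingers move at their own pace and stop on an object; FORCE is the grip in N (left out, the last holds). Time passes only in rows, so rows that repeat a pose let the fingers close. It gives the time, the measured TCP pose, the force and the opening at its end, in the units of the state.
- get_obs(): the state, without advancing time (a new reading comes with each control period).
- grab_frame(name): name is "scene" or "top"; returns a dict with "image" (384x512x3 uint8, blue, green, red), "fx", "fy", "cx", "cy" (pixels), "origin" and "rotation" of the camera in the world. Camera axes: x right, y up, looking along -z (the intrinsics and any distortion apply to the point x, -y, -z); pixel columns grow to the right and rows downward; lengths in m; the calibration is good to about 2 mm. A picture is of the moment at which its call begins. There is no depth.
- hand_in(): hands the job in, once; it reports no verdict.
The state is a dict: "clock": time; "joints": joint angles; "qvel": joint speeds; "tau": joint torques, N m; "tcp_pos": TCP position; "orientation": TCP orientation; "contact_force": force on the tool from outside, world axes, zero at the start; "moment": the same for the moment, N m; "grip_width": finger opening in m.
Only numpy, scipy, OpenCV 4.12 (cv2) and the standard library are available. Lean on these libraries where they do the work, as an engineer would, in place of code of your own. Each camera call takes 0.05 s, during which the arm holds its last target.

## Working session

There is one attempt and no reset: what is moved stays moved. The work goes in short steps, Python scripts to look and compute and a shell command to move; the robot and the scene stay as the last step left them, time stands still between calls to the robot, and variables do not carry over. Pictures are saved under pics/ and viewed, and the job is handed in when it is done.

```bash
mkdir -p pics
cat > h.py <<'E'
import numpy as np, cv2
from bench import get_obs, grab_frame, hand_in, finger_overhang
from scipy.spatial.transform import Rotation as R
def ray(f,u,v):
    d=np.array([(u-f['cx'])/f['fx'],-(v-f['cy'])/f['fy'],-1.]); Rm=np.array(f['rotation'])
    if Rm.shape!=(3,3): Rm=R.from_rotvec(Rm).as_matrix()
    return np.array(f['origin']),Rm@d
def onz(f,u,v,z):
    o,d=ray(f,u,v); return o+d*(z-o[2])/d[2]
def proj(f,p):
    Rm=np.array(f['rotation'])
    if Rm.shape!=(3,3): Rm=R.from_rotvec(Rm).as_matrix()
    q=Rm.T@(np.array(p)-np.array(f['origin'])); return f['cx']+f['fx']*q[0]/-q[2], f['cy']-f['fy']*q[1]/-q[2]
E
python3 - <<'E'
from h import *
for n in("scene","top"):
    f=grab_frame(n); cv2.imwrite(f"pics/{n}0.png",cv2.resize(f['image'],None,fx=1.5,fy=1.5,interpolation=cv2.INTER_CUBIC))
    print({k:v for k,v in f.items() if k!='image'})
o=get_obs();print(o); print(R.from_rotvec(o['orientation']).as_matrix().round(3))
E
```

```text
{'fx': 444.129751646303, 'fy': 444.129751646303, 'cx': 251.6975301824703, 'cy': 183.3220262976725, 'origin': array([-0.0300048 ,  0.80711021,  0.88342979]), 'rotation': array([ 0.36274565, -1.15512049, -2.29239116])}
{'fx': 445.40593566782803, 'fy': 445.40593566782803, 'cx': 253.76555408487326, 'cy': 196.50019097330397, 'origin': array([ 0.34191455, -0.09242086,  1.18624728]), 'rotation': array([ 0.17882876, -0.1560358 , -1.44327313])}
{'clock': 0.1, 'joints': array([ 1.0359524 ,  0.47773161,  0.02231254,  1.55635607, -0.01151888,
        1.10932335, -0.08309061]), 'qvel': array([ 0.002105  , -0.00282102,  0.00027043, -0.00234884,  0.00069097,
        0.00083238,  0.00103011]), 'tau': array([ 3.96177638e-03, -5.97765863e+01,  1.61358409e+00, -2.81956530e+01,
        1.28435082e-02,  5.06521465e-03, -6.69577503e-05]), 'tcp_pos': array([ 0.27930912, -0.61422185,  0.40381114]), 'orientation': array([-0.43078239,  1.98751875, -1.98420555]), 'contact_force': array([-0.75033261,  0.8918594 , -0.5705048 ]), 'moment': array([-0.02621331, -0.06378495, -0.04977872]), 'grip_width': 0.08508379490275698}
[[-0.91  -0.001  0.414]
 [-0.414  0.001 -0.91 ]
 [ 0.    -1.    -0.002]]
```

View pics/scene0.png

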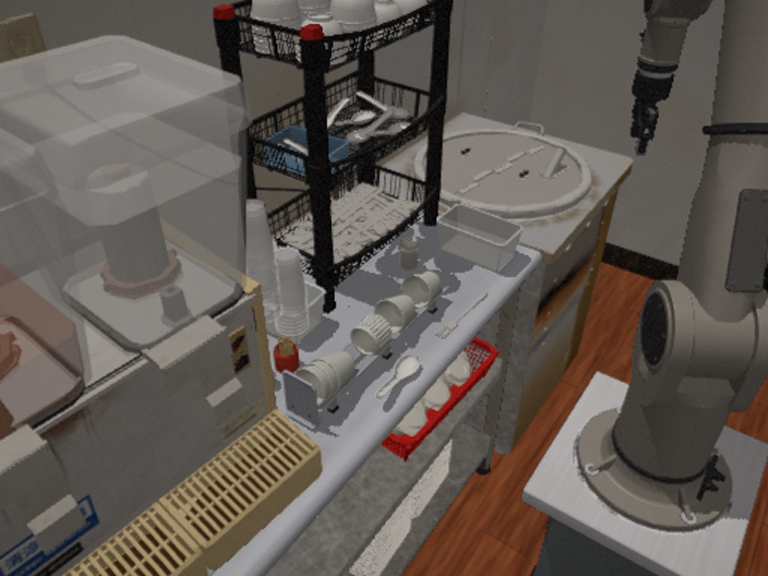

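View pics/top0.png

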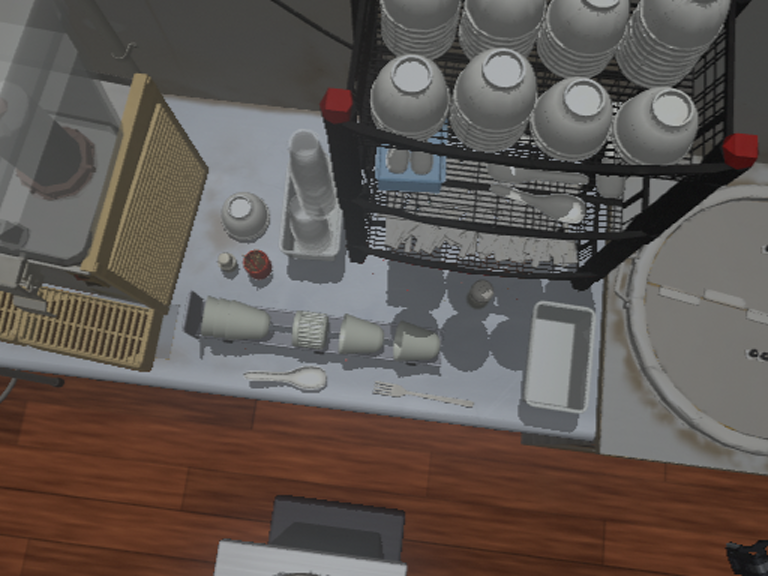

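The scene picture shows the rack with, from the plate: sleeve, ramekin, tumbler, tumbler. In the top picture (1.5x) they are at about (235,320), (310,328), (360,334) and (415,341). The tub is at (560,357) and the pepper at (481,293). Next I'll zoom the top view for measurement.

Run:
```python
from h import *
f=grab_frame("top"); im=f['image']
c=im[180:290,110:410]; cv2.imwrite("pics/top1.png",cv2.resize(c,(780,286),interpolation=cv2.INTER_CUBIC))
g=grab_frame("scene"); c=g['image'][150:300,170:370]; cv2.imwrite("pics/sc1.png",cv2.resize(c,(800,600),interpolation=cv2.INTER_CUBIC))
```

```text
(no output)
```

View pics/top1.png

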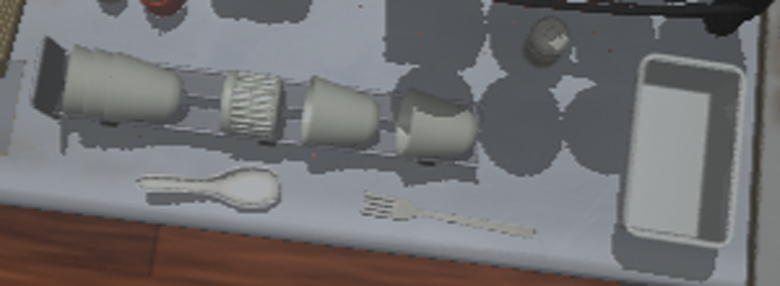

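View pics/sc1.png

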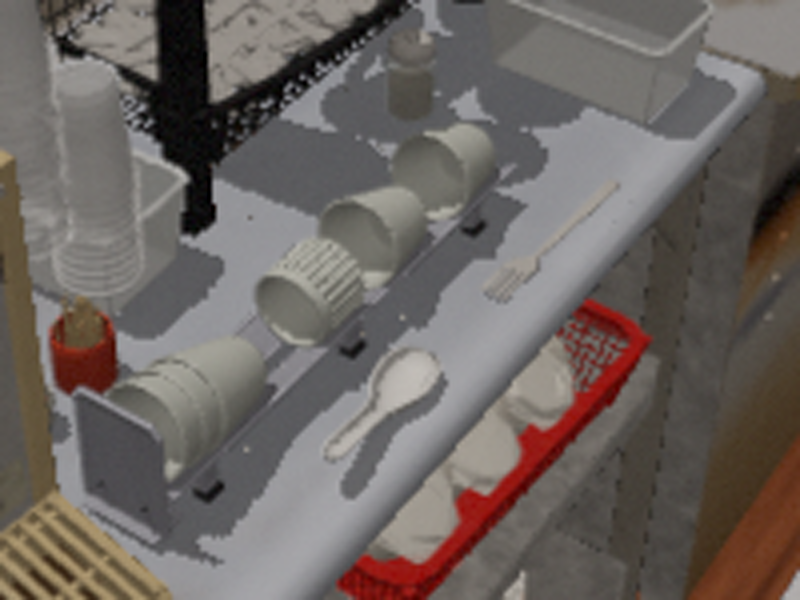

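Run:
```python
from h import *
f=grab_frame("top")
def T(n,px,py,z): print(n,onz(f,110+px/2.6,180+py/2.6,z).round(4))
T('ram c',252,104,.054);T('ram topplate side',224,104,.06);T('ram open side',282,104,.06)
for p in((648,57),(743,65),(727,243),(628,232)):T('tub',*p,.08)
T('t1 mouth',304,112,.055);T('t1 foot',378,120,.04);T('t2 mouth',398,122,.055);T('t2 foot',476,130,.04)
T('sleeve mouth',68,82,.05);T('sleeve foot',182,97,.04);T('plate top L',48,38,.104);T('plate top R',34,103,.104);T('plate top inner',68,48,.104)
T('rail near open end',478,165,.036);T('rail near',150,128,.036);T('rail far',200,72,.036)
T('rail far',290,82,.036);T('rail far end',478,97,.036);T('pepper',548,40,.07);T('spoonbowl',250,188,.03);T('fork',365,205,.005);T('forkend',535,233,.005)
g=grab_frame("scene")
def S(px,py):return 170+px/4,150+py/4
def tri(n,a,b):
    o1,d1=ray(f,110+a[0]/2.6,180+a[1]/2.6);o2,d2=ray(g,*S(*b));A=np.array([d1,-d2]).T
    s=np.linalg.lstsq(A,o2-o1,rcond=None)[0];p=o1+s[0]*d1;q=o2+s[1]*d2;print(n,((p+q)/2).round(4),np.linalg.norm(p-q).round(4))
tri('ram',(252,104),(310,292)); tri('tubcorner',(628,232),(655,62))
for z in(.054,):print('ram scene',onz(g,*S(310,292),z).round(4))
```

```text
ram c [0.5136 0.0518 0.054 ]
ram topplate side [0.5094 0.0784 0.06  ]
ram open side [0.5163 0.0217 0.06  ]
tub [ 0.6023 -0.3283  0.08  ]
tub [ 0.6056 -0.4206  0.08  ]
tub [ 0.4326 -0.4147  0.08  ]
tub [ 0.4316 -0.3215  0.08  ]
t1 mouth [ 5.118e-01 -5.000e-04  5.500e-02]
t1 foot [ 0.515  -0.0737  0.04  ]
t2 mouth [ 0.5131 -0.0938  0.055 ]
t2 foot [ 0.5168 -0.1719  0.04  ]
sleeve mouth [0.514  0.2378 0.05  ]
sleeve foot [0.5143 0.1243 0.04  ]
plate top L [0.5457 0.2487 0.104 ]
plate top R [0.482  0.2504 0.104 ]
plate top inner [0.5384 0.228  0.104 ]
rail near open end [ 0.4828 -0.1777  0.036 ]
rail near [0.4799 0.152  0.036 ]
rail far [0.5424 0.111  0.036 ]
rail far [0.5432 0.0192 0.036 ]
rail far end [ 0.5509 -0.1708  0.036 ]
pepper [ 0.6099 -0.2312  0.07  ]
spoonbowl [0.4333 0.0447 0.03  ]
fork [ 0.4324 -0.0705  0.005 ]
forkend [ 0.4253 -0.2441  0.005 ]
ram [0.514  0.0519 0.0547] 0.001
tubcorner [ 0.435  -0.3218  0.0727] 0.0061
ram scene [0.5149 0.0515 0.054 ]
```

```bash
cat >> h.py <<'E'
def go(x,y,z,yaw=None):
    o=get_obs();M=R.from_rotvec(o['orientation']).as_matrix();d=M.T@(np.array([x,y,z])-o['tcp_pos'])
    a=np.arctan2(M[1,2],M[0,2]); tw=-(((yaw or 0)-a+np.pi)%(2*np.pi)-np.pi)
    print('shift cm',(d*100).round(2),'twist',round(tw,3),'dist',np.linalg.norm(d).round(3))
E
python3 - <<'E'
from h import *
print(finger_overhang if not callable(finger_overhang) else finger_overhang())
go(.514,.053,.40); go(.514,.053,.35)
E
```

```text
0.1734
shift cm [-48.98   0.47 -51.04] twist -1.144 dist 0.707
shift cm [-48.98   5.47 -51.03] twist -1.144 dist 0.709
```

```bash
python3 -m jog '[[[-4,0.5,-4.2],-0.1,-1],[[-8,0.5,-8.4],-0.2,-1],[[-12,0.5,-12.5],-0.32,-1],[[-16,0.5,-16.7],-0.44,-1],[[-20,0.5,-20.8],-0.56,-1],[[-24,0.5,-25],-0.68,-1],[[-28,0.5,-29.2],-0.8,-1],[[-32,0.5,-33.4],-0.92,-1],[[-36,0.5,-37.5],-1.04,-1],[[-40,0.5,-41.7],-1.144,-1]]' 40
python3 - <<'E'
from h import *
go(.514,.053,.36)
E
```

```text
clock: 1.55
tcp_pos: [0.4713, -0.0677, 0.4001]
orientation: [-1.21, 1.206, -1.208]
contact_force: [1.0, -0.8, -0.5]
grip_width: 0.0854
shift cm [-12.05   4.     4.31] twist 0.003 dist 0.134
```

```bash
python3 -m jog '[[[-4,1,1.5],0,-1],[[-8,3,3],0,-1],[[-12.1,6,4.3],0,-1],[[-12.1,10,4.3],0,-1],[[-12.1,10,4.3],0,-1],[[-12.1,10,4.3],0,-1]]'
python3 - <<'E'
from h import *
go(.514,.053,.215)
f=grab_frame("scene");cv2.imwrite("pics/sc2.png",cv2.resize(f['image'][100:300,150:390],(720,600),interpolation=cv2.INTER_CUBIC))
f=grab_frame("top");cv2.imwrite("pics/top2.png",cv2.resize(f['image'][150:290,110:390],(800,400),interpolation=cv2.INTER_CUBIC))
E
```

```text
clock: 2.3
tcp_pos: [0.5144, 0.0512, 0.3008]
orientation: [-1.208, 1.209, -1.211]
contact_force: [-0.1, -0.7, 0.9]
grip_width: 0.0851
shift cm [-0.18  8.58 -0.05] twist -0.001 dist 0.086
```

View pics/sc2.png

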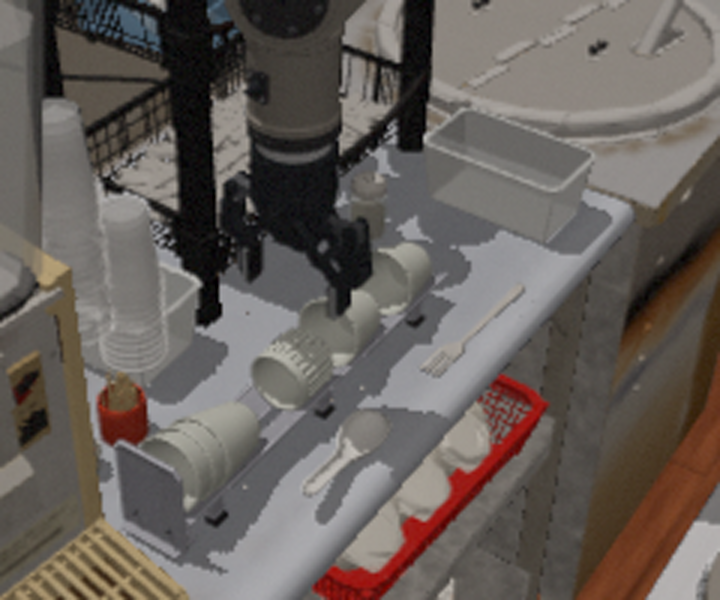

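View pics/top2.png

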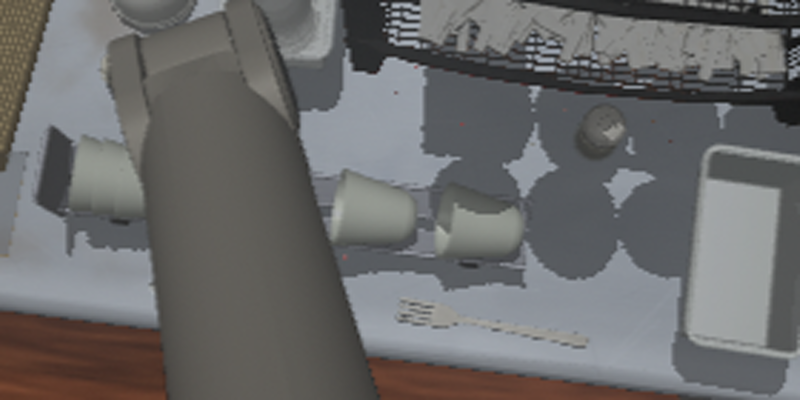

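The jaws open across the rack and stand above the ramekin; nothing is in the way, so I descend and close.

```bash
python3 -m jog '[[[-0.1,3,0],0,-1],[[-0.1,6,0],0,-1],[[-0.1,8.6,0],0,-1],[[-0.1,8.6,0],0,-1],[[-0.1,8.6,0],0,1],[[-0.1,8.6,0],0,1],[[-0.1,8.6,0],0,1],[[-0.1,8.6,0],0,1],[[-0.1,8.6,0],0,1],[[-0.1,8.6,0],0,1]]' 40;python3 - <<'E'
from h import *
f=grab_frame("scene");cv2.imwrite("pics/sc3.png",cv2.resize(f['image'][100:300,150:390],(720,600),interpolation=cv2.INTER_CUBIC))
E
```

```text
clock: 3.65
tcp_pos: [0.515, 0.0528, 0.2158]
orientation: [-1.206, 1.207, -1.211]
contact_force: [-0.9, 0.1, 6.4]
grip_width: 0.0595
```

View pics/sc3.png

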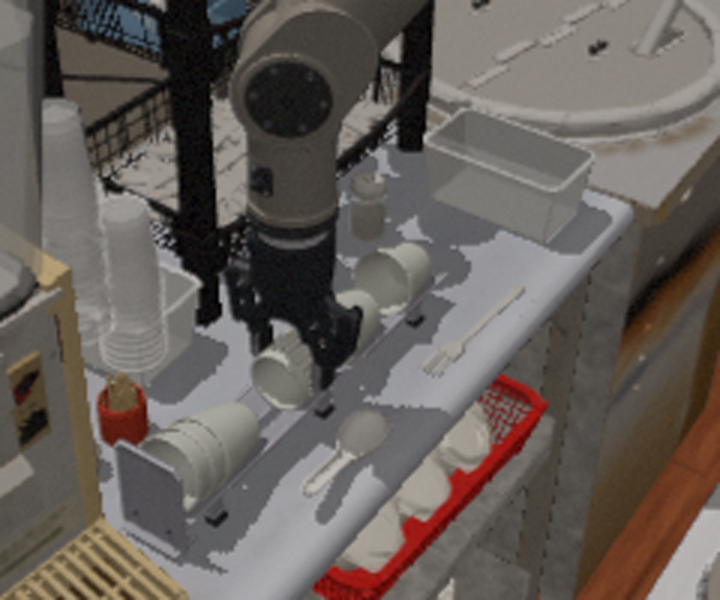

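```bash
python3 -m jog '[[[0,0,0],0,1],[[0,-1,0],0,1],[[0,-3,0],0,1],[[0,-6,0],0,1],[[0,-10,0],0,1],[[0,-14,0],0,1],[[0,-14,0],0,1]]' 60;python3 - <<'E'
from h import *
f=grab_frame("scene");cv2.imwrite("pics/sc4.png",cv2.resize(f['image'][100:300,150:390],(720,600),interpolation=cv2.INTER_CUBIC))
go(.519,-.371,.355)
E
```

```text
clock: 4.58
tcp_pos: [0.5148, 0.0532, 0.3578]
orientation: [-1.203, 1.204, -1.212]
contact_force: [0.6, -0.9, -1.3]
grip_width: 0.0584
shift cm [42.38  0.08  0.5 ] twist -0.0 dist 0.424
```

View pics/sc4.png

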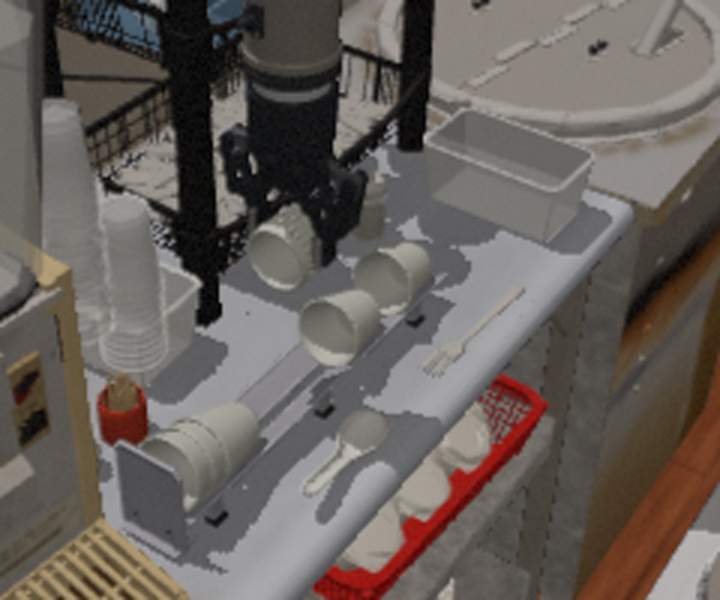

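Run:
```python
from h import *
g=grab_frame("scene")
print(onz(g,330/1.5,312/1.5,0),onz(g,430/1.5,222/1.5,0))
go(.518,-.371,.355,-.037)
```

```text
[ 0.66062665 -0.00487171  0.        ] [ 0.67616404 -0.42410361  0.        ]
shift cm [42.35 -0.06  0.45] twist 0.037 dist 0.424
```

```bash
python3 -m jog '[[[3,0,0],0,1],[[8,0,0],0,1],[[13.5,0,0.1],0,1],[[19,0,0.2],0.01,1],[[24.5,0,0.3],0.02,1],[[30,0,0.4],0.03,1],[[35,0,0.4],0.037,1],[[40,0,0.4],0.037,1],[[42.4,0,0.4],0.037,1],[[42.4,0,0.4],0.037,1]]';python3 - <<'E'
from h import *
f=grab_frame("scene");cv2.imwrite("pics/sc5.png",cv2.resize(f['image'][70:230,230:390],(600,600),interpolation=cv2.INTER_CUBIC))
f=grab_frame("top");cv2.imwrite("pics/top5.png",cv2.resize(f['image'][150:290,110:410],(800,374),interpolation=cv2.INTER_CUBIC))
E
```

```text
clock: 5.92
tcp_pos: [0.5171, -0.3728, 0.3522]
orientation: [-1.191, 1.241, -1.237]
contact_force: [-0.5, 0.1, -0.9]
grip_width: 0.0588
```

View pics/sc5.png

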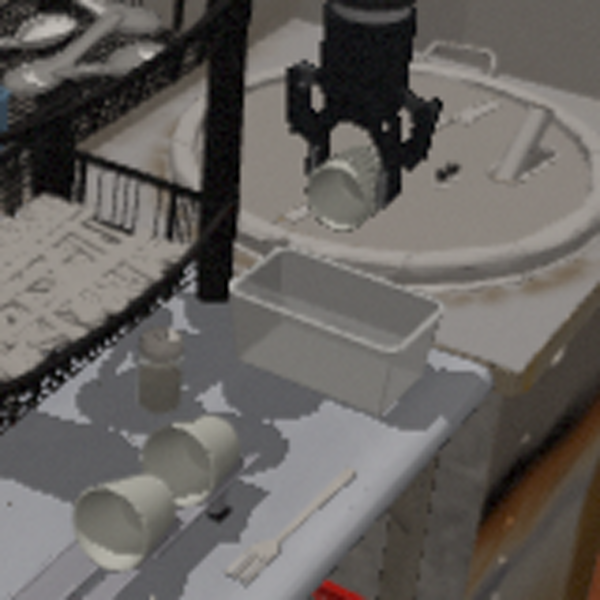

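View pics/top5.png

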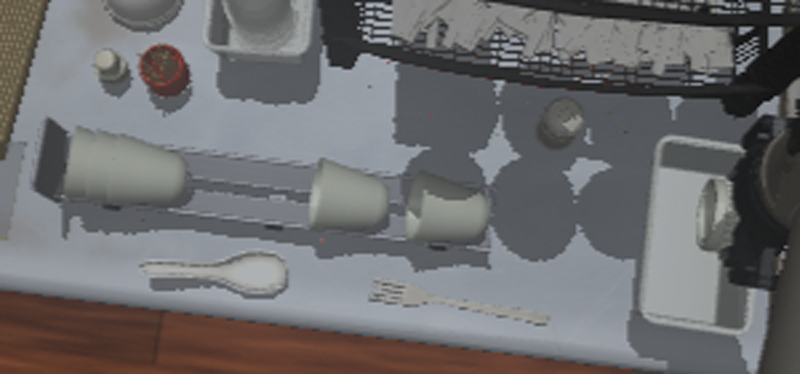

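The ramekin is held over the tub (rim at 640-752, 137-330 in the top crop). Lowering it in.

```bash
python3 -m jog '[[[-0.1,4,0],0,1],[[-0.1,8,0],0,1],[[-0.1,11,0],0,1],[[-0.1,13,0],0,1],[[-0.1,14.8,0],0,1],[[-0.1,14.8,0],0,1]]';python3 - <<'E'
from h import *
f=grab_frame("scene");cv2.imwrite("pics/sc6.png",cv2.resize(f['image'][70:230,230:390],(600,600),interpolation=cv2.INTER_CUBIC))
E
```

```text
clock: 6.78
tcp_pos: [0.5178, -0.3696, 0.2047]
orientation: [-1.192, 1.238, -1.234]
contact_force: [-0.1, -0.4, -1.1]
grip_width: 0.0584
```

View pics/sc6.png

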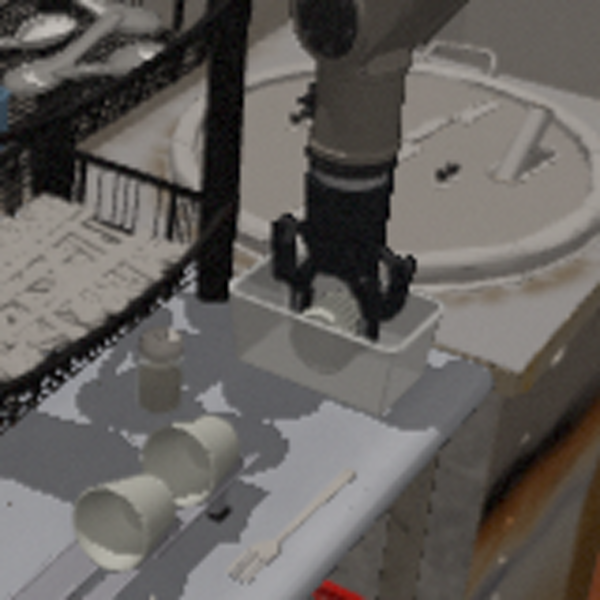

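```bash
python3 -m jog '[[[0,0.4,0],0,1],[[0,0.4,0],0,-0.8],[[0,0.4,0],0,-0.8],[[0,0.4,0],0,-0.8],[[0,0.4,0],0,-0.8],[[0,-2,0],0,-0.8],[[0,-5,0],0,-0.8],[[0,-9,0],0,-0.8],[[0,-14,0],0,-0.8],[[0,-14,0],0,-0.8]]';python3 - <<'E'
from h import *
f=grab_frame("scene");cv2.imwrite("pics/sc7.png",cv2.resize(f['image'][70:230,230:390],(600,600),interpolation=cv2.INTER_CUBIC))
E
```

```text
clock: 8.07
tcp_pos: [0.5193, -0.3708, 0.3505]
orientation: [-1.189, 1.229, -1.243]
contact_force: [-0.0, 0.5, 0.1]
grip_width: 0.0768
```

View pics/sc7.png

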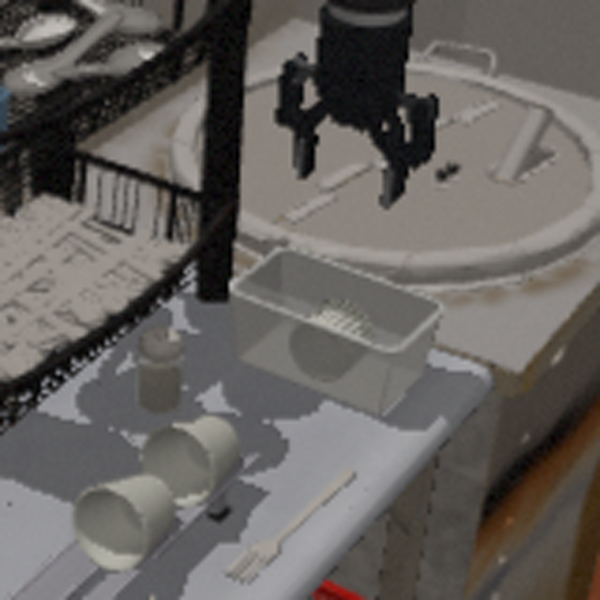

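The ramekin lies in the tub (around 335,340 in the crop), and the tub stands upright and unmoved. Next I close the fingers, drop in behind the last tumbler's foot, and push.

Run:
```python
from h import *
go(.5165,-.235,.35)
f=grab_frame("top")
c=f['image'][195:265,115:315]; cv2.imwrite("pics/top7.png",cv2.resize(c,(800,280),interpolation=cv2.INTER_CUBIC))
```

```text
shift cm [-13.53  -0.25  -0.7 ] twist -0.037 dist 0.136
```

View pics/top7.png

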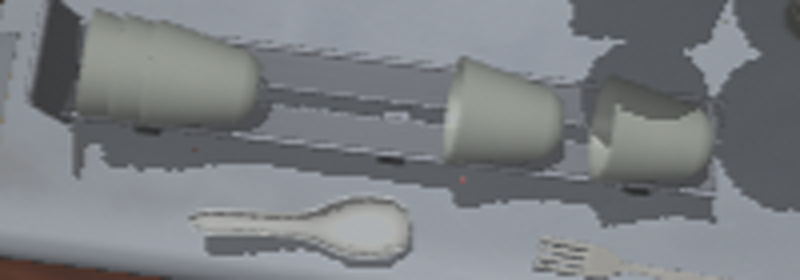

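```bash
python3 - <<'E'
from h import *
f=grab_frame("top")
for p,z in(((275,97),.012),((435,117),.012),((262,42),.036),((455,68),.036),((240,136),.036),((430,162),.036)):print(onz(f,115+p[0]/4,195+p[1]/4,z).round(4))
E
python3 -m jog '[[[-5,0,0],-0.01,0],[[-10,0,-0.3],-0.037,1],[[-13.5,0,-0.7],-0.037,1],[[-13.5,3,-0.7],-0.037,1],[[-13.5,7,-0.7],-0.037,1],[[-13.5,11,-0.7],-0.037,1],[[-13.5,13,-0.7],-0.037,1],[[-13.5,14.2,-0.7],-0.037,1],[[-13.5,14.2,-0.7],-0.037,1]]';python3 - <<'E'
from h import *
f=grab_frame("scene");cv2.imwrite("pics/sc8.png",cv2.resize(f['image'][100:300,150:390],(720,600),interpolation=cv2.INTER_CUBIC))
o=get_obs();print(o['contact_force'])
E
```

```text
[0.5145 0.1189 0.012 ]
[0.5141 0.011  0.012 ]
[0.5462 0.1287 0.036 ]
[5.443e-01 3.000e-04 3.600e-02]
[0.4828 0.1332 0.036 ]
[0.4809 0.0081 0.036 ]
clock: 9.35
tcp_pos: [0.516, -0.2351, 0.2034]
orientation: [-1.209, 1.21, -1.209]
contact_force: [-0.7, -1.1, 0.5]
grip_width: 0.0001
[ 0.71618465 -1.03867645  0.41986862]
```

View pics/sc8.png

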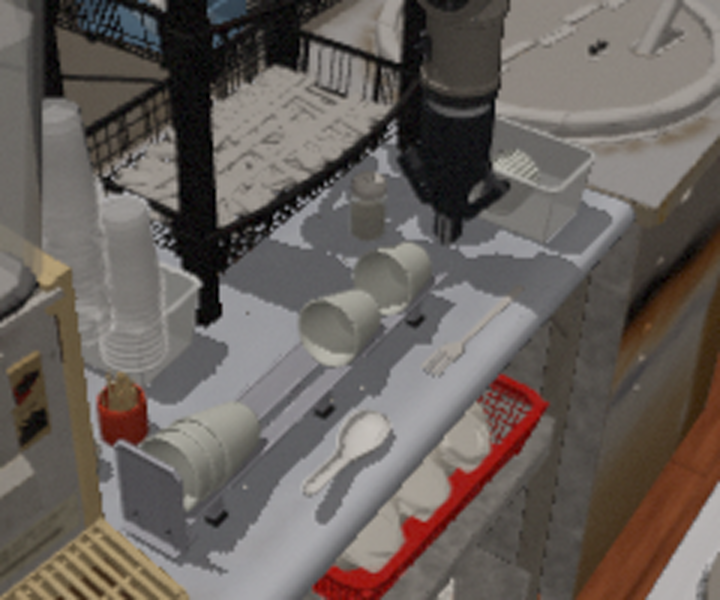

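The closed fingers stand clear behind the open end, in line with the feet. Pushing gently.

```bash
python3 -m jog '[[[-1.5,-0.6,-0.1],0,1],[[-3,-0.6,-0.1],0,1],[[-4.5,-0.6,-0.1],0,1],[[-5.5,-0.6,-0.1],0,1],[[-6.5,-0.6,-0.1],0,1],[[-7.5,-0.6,-0.1],0,1],[[-8.5,-0.6,-0.1],0,1],[[-9.5,-0.6,-0.1],0,1],[[-10.5,-0.6,-0.1],0,1]]';python3 - <<'E'
from h import *
f=grab_frame("scene");cv2.imwrite("pics/sc9.png",cv2.resize(f['image'][100:300,150:390],(720,600),interpolation=cv2.INTER_CUBIC))
o=get_obs();print(o['contact_force'])
E
```

```text
clock: 10.52
tcp_pos: [0.515, -0.1295, 0.2097]
orientation: [-1.209, 1.209, -1.209]
contact_force: [-0.2, -1.3, 0.8]
grip_width: 0.0003
[-0.59947113  0.77492497 -1.03484637]
```

View pics/sc9.png

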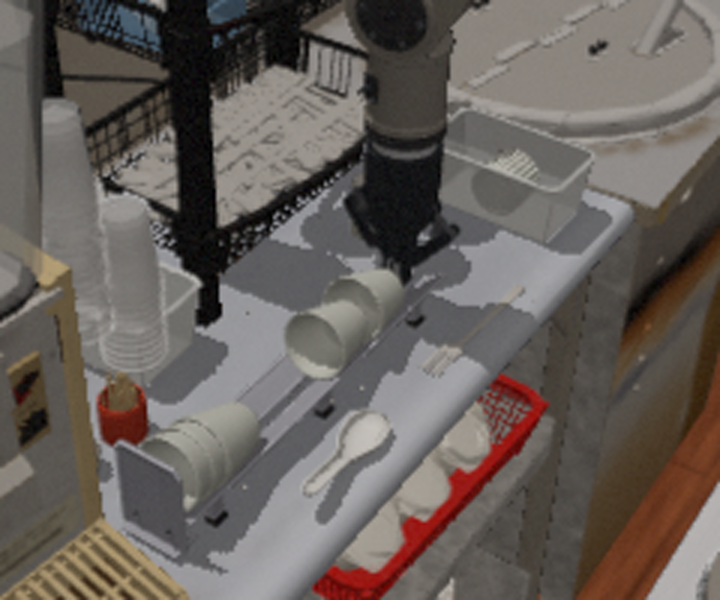

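```bash
python3 -m jog '[[[-1.2,0,0],0,1],[[-2.4,0,0],0,1],[[-3.6,0,0],0,1],[[-4.8,0,0],0,1],[[-6,0,0],0,1],[[-7.2,0,0],0,1],[[-8.4,0,0],0,1],[[-9.6,0,0],0,1],[[-10.8,0,0],0,1],[[-12,0,0],0,1]]';python3 - <<'E'
from h import *
f=grab_frame("scene");cv2.imwrite("pics/sc10.png",cv2.resize(f['image'][100:300,150:390],(720,600),interpolation=cv2.INTER_CUBIC))
o=get_obs();print(o['contact_force'])
E
```

```text
clock: 11.82
tcp_pos: [0.515, -0.0094, 0.2097]
orientation: [-1.209, 1.209, -1.209]
contact_force: [-0.4, -1.4, 1.0]
grip_width: 0.0001
[ 0.65216626  0.50931322 -0.72971807]
```

View pics/sc10.png

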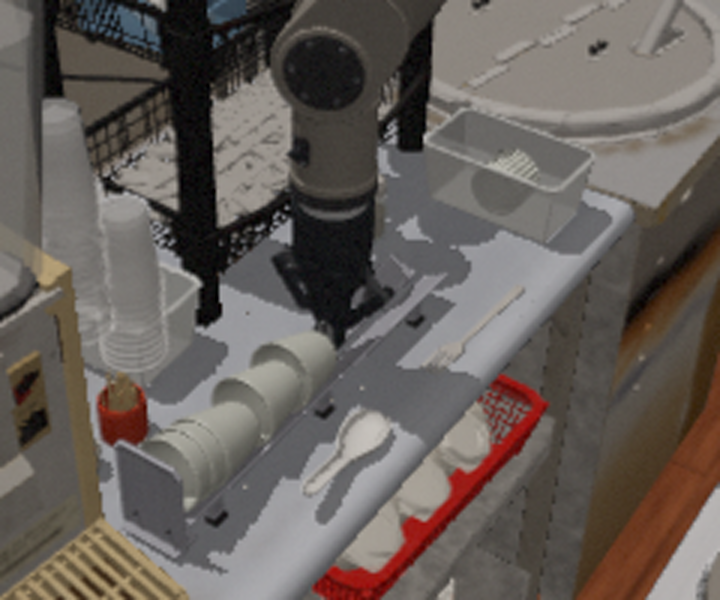

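t1 is now touching the sleeve, with t2 behind it, partly nested. I'll keep going, then creep.

```bash
python3 -m jog '[[[-1,0,0],0,1],[[-2,0,0],0,1],[[-3,0,0],0,1],[[-4,0,0],0,1],[[-5,0,0],0,1],[[-5.8,0,0],0,1],[[-6.6,0,0],0,1],[[-7.2,0,0],0,1],[[-7.6,0,0],0,1],[[-8,0,0],0,1]]';python3 - <<'E'
from h import *
f=grab_frame("scene");cv2.imwrite("pics/sc11.png",cv2.resize(f['image'][180:300,160:320],(800,600),interpolation=cv2.INTER_CUBIC))
o=get_obs();print(o['contact_force'])
E
```

```text
clock: 13.12
tcp_pos: [0.515, 0.0699, 0.2097]
orientation: [-1.209, 1.209, -1.21]
contact_force: [-1.3, -1.6, 1.3]
grip_width: -0.0002
[-0.01169439  0.41811354 -0.51113109]
```

View pics/sc11.png

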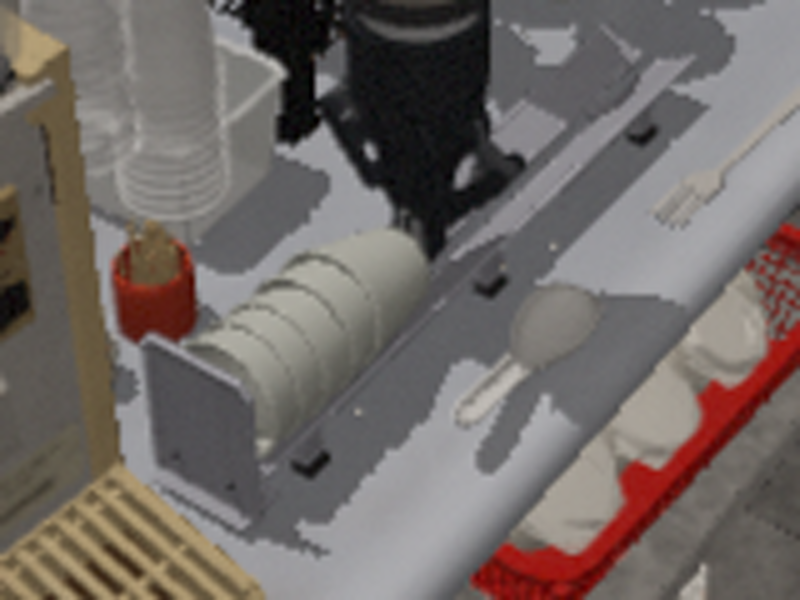

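Both tumblers are nested in the sleeve, with a small gap left to the plate. I'll creep in until the force rises.

```bash
python3 -m jog '[[[-0.3,0,0],0,1],[[-0.6,0,0],0,1],[[-0.9,0,0],0,1],[[-1.2,0,0],0,1]]'; python3 -m jog '[[[-0.2,0,0],0,1],[[-0.4,0,0],0,1],[[-0.4,0,0],0,1]]'
```

```text
clock: 13.68
tcp_pos: [0.515, 0.082, 0.2097]
orientation: [-1.209, 1.209, -1.209]
contact_force: [0.7, -2.9, -0.3]
grip_width: -0.0001
clock: 14.05
tcp_pos: [0.515, 0.0849, 0.2097]
orientation: [-1.21, 1.21, -1.211]
contact_force: [1.2, -5.1, 1.6]
grip_width: 0.0001
```

Run:
```python
from h import *
f=grab_frame("scene");cv2.imwrite("pics/sc12.png",cv2.resize(f['image'][210:290,170:270],(750,600),interpolation=cv2.INTER_CUBIC))
o=get_obs();print(o['contact_force'],o['tcp_pos'])
f=grab_frame("top");cv2.imwrite("pics/top12.png",cv2.resize(f['image'][180:280,110:310],(800,400),interpolation=cv2.INTER_CUBIC))
```

```text
[-0.42328311 -5.26733031  1.43963989] [0.51503573 0.08485933 0.20967747]
```

View pics/sc12.png

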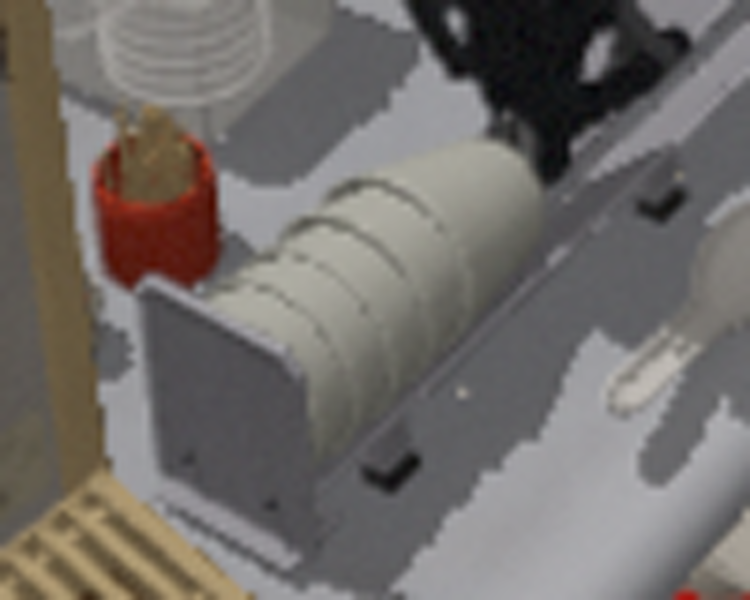

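View pics/top12.png

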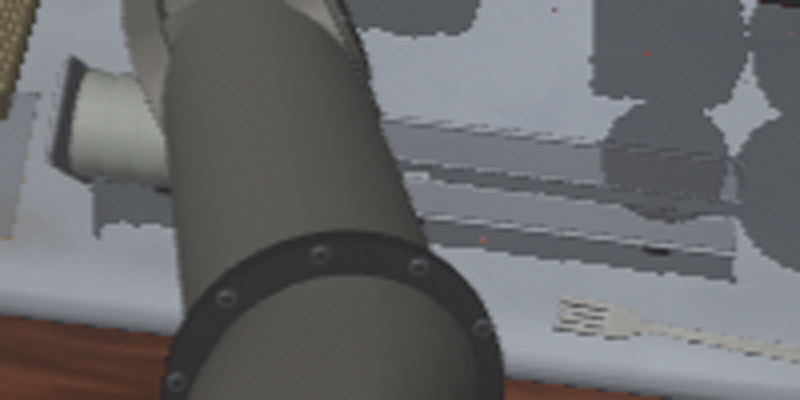

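```bash
python3 -m jog '[[[-0.2,0,0],0,1],[[-0.4,0,0],0,1],[[-0.4,0,0],0,1]]'; python3 -m jog '[[[-0.2,0,0],0,1],[[-0.4,0,0],0,1],[[-0.4,0,0],0,1]]'
```

```text
clock: 14.52
tcp_pos: [0.5151, 0.086, 0.2097]
orientation: [-1.213, 1.21, -1.216]
contact_force: [0.2, -13.9, 5.2]
grip_width: -0.0001
clock: 14.9
tcp_pos: [0.5153, 0.0871, 0.2096]
orientation: [-1.215, 1.211, -1.22]
contact_force: [-0.3, -22.6, 9.8]
grip_width: -0.0003
```

The force climbs steeply (23 N) with no travel, so the row is home. Backing off along the trough, then up and away.

```bash
python3 -m jog '[[[1,0,0],0,1],[[3,0,0],0,1],[[7,0,0],0,1],[[11,0,0],0,1],[[15,-3,0],0,1],[[19,-7,0],0,1],[[24,-11,0],0,1],[[29,-15,0],0,1],[[32,-17,0],0,1],[[32,-17,0],0,1]]';python3 - <<'E'
from h import *
f=grab_frame("scene");cv2.imwrite("pics/sc13.png",cv2.resize(f['image'][190:290,165:290],(750,600),interpolation=cv2.INTER_CUBIC))
cv2.imwrite("pics/sc13b.png",cv2.resize(f['image'],None,fx=1.5,fy=1.5,interpolation=cv2.INTER_CUBIC))
f=grab_frame("top");cv2.imwrite("pics/top13.png",cv2.resize(f['image'][190:290,110:310],(800,400),interpolation=cv2.INTER_CUBIC))
E
```

```text
clock: 16.15
tcp_pos: [0.5153, -0.2287, 0.3816]
orientation: [-1.205, 1.208, -1.216]
contact_force: [0.6, 0.7, -1.0]
grip_width: 0.0001
```

View pics/sc13.png

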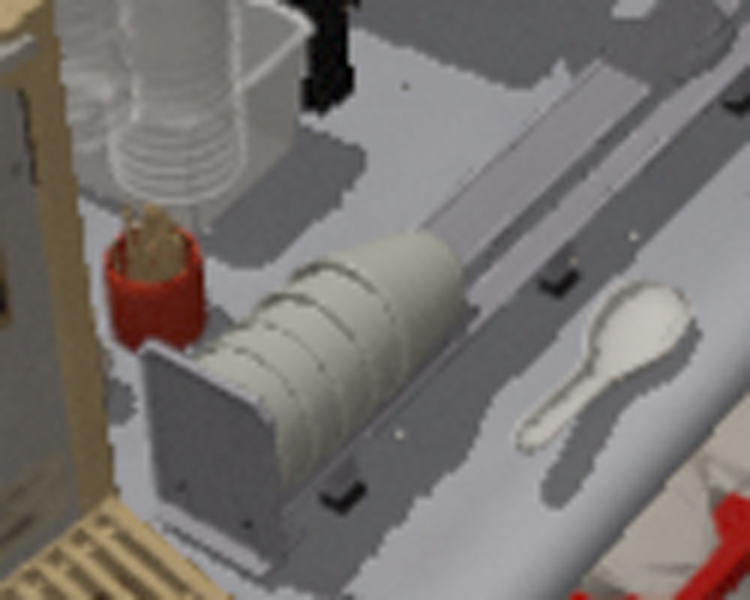

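View pics/sc13b.png

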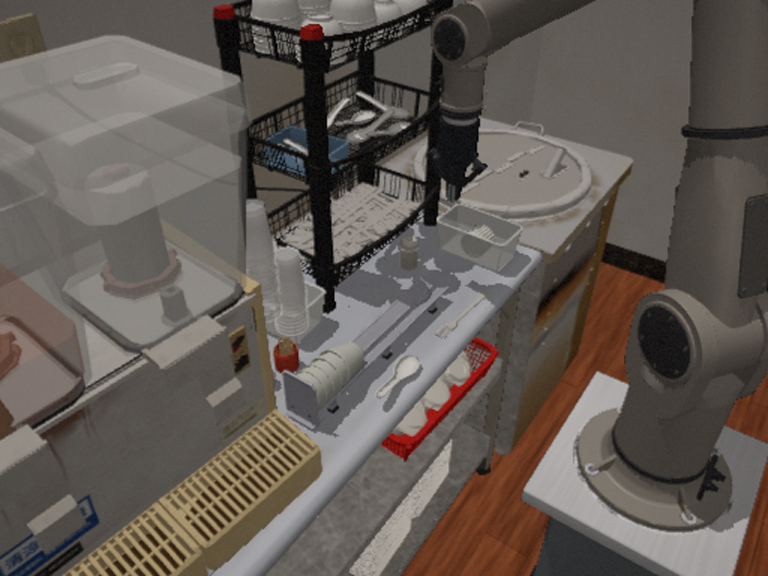

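View pics/top13.png

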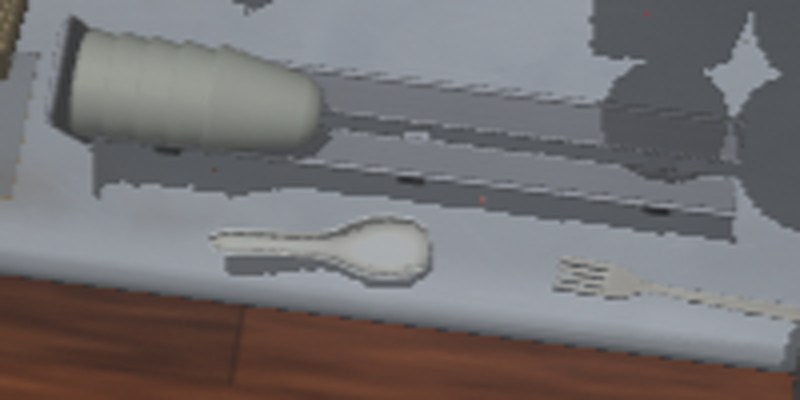

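Run:
```python
from h import *
f=grab_frame("top");g=grab_frame("scene")
T=lambda x,y,z:onz(f,110+x/4,190+y/4,z).round(4)
print('foot',T(323,105,.045),'rims',[T(x,y,.085)[1] for x,y in((90,30),(112,35),(152,41),(185,48),(215,55))])
print('mouth front',T(72,130,.045),'open ends',T(733,215,.036),T(733,118,.036))
print('plate inner foot',T(98,195,0))
S=lambda x,y,z:onz(g,165+x/6,190+y/6,z).round(4)
# tops of rims in scene, on plane x~0.514 (axis) : intersect
def X(x,y):
    o,d=ray(g,165+x/6,190+y/6);return (o+d*(.5145-o[0])/d[0]).round(4)
print('scene rims on x=axis',[X(*p)for p in((205,350),(232,322),(265,298),(302,265))])
```

```text
foot [0.5197 0.0961 0.045 ] rims [np.float64(0.2432), np.float64(0.2288), np.float64(0.203), np.float64(0.1815), np.float64(0.162)]
mouth front [0.4837 0.2551 0.045 ] open ends [ 0.4819 -0.1763  0.036 ] [ 0.545  -0.1698  0.036 ]
plate inner foot [0.4482 0.2435 0.    ]
scene rims on x=axis [array([0.5145, 0.2519, 0.118 ]), array([0.5145, 0.2349, 0.1201]), array([0.5145, 0.2142, 0.1173]), array([0.5145, 0.1901, 0.1174])]
```

The rims are spaced about 20 mm apart, the front mouth is against the plate, and nothing else has moved. Handing in.

Run:
```python
from h import *
print(hand_in())
```

```text
the job is handed in; nothing more can be done
None
```

I took the ramekin out of the rack and laid it in the white tub. I then pushed the two loose tumblers along the trough with closed fingers until they nested over the sleeve and the whole stack met the end plate. The job was handed in after about 16 s of robot time, with the arm clear of everything.

**What the last checks showed:**
- **Ramekin and tub:** the ramekin lies inside the tub, which stands upright and looks unmoved.
- **Nesting:** the rims sit about 20 mm apart, though my readings between neighbouring rims ranged from 14 to 26 mm. The push force rose to 23 N with only about 2 mm of further travel.
- **End plate:** in the top view the front mouth is against the plate.
- **Bystanders:** I saw no movement of the spoon, fork, pepper shaker or toothpick jar in the pictures.

**One disagreement:** from the pictures, the last foot is 159–161 mm from the plate, against about 153 mm expected when home. I put this down to camera calibration and uncertainty in where I placed the plate. The force rise and the mouth touching the plate both say the stack is home, but I did not measure it again.

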